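Stand the fallen carton up and push it to the stop rail

ROBOT

A 7-joint arm with a two-finger parallel gripper is mounted at the origin on a cart in front of the work surface, level with it; the furniture and walls round the work are solid. World frame = base frame: x ahead of the robot, y to its left, z up, the work surface at z = 0. Lengths are in m, angles in rad, forces in N, time in s.
With the tool pointing down it reaches from about 0.35 to 0.775 m from the base axis. Payload 3.1 kg.
Tool frame: the origin (TCP) lies midway between the tips of the shut fingers; the grasp point (between the pads) lies behind it (ctrl.tcp_to_grasp is the z of the grasp point in the tool frame, in m); z points along the fingers, x is the direction in which the jaws open and shut, and the axes are right-handed (so a half turn about z gives the same grasp; the last joint's range is limited). The gripper opens to 85 mm and grips with 20 to 120 N. Pads are 22 mm wide; open, the fingers measure 114 mm over their backs; the gripper's body (76 mm by 85 mm) begins 54 mm behind the grasp point. The pads swing forward as they close: fully open they stand 13 mm farther back than shut.
Start: joints at [1.14, 0.311, 0.014, 1.512, -0.004, 1.319, -0.027], TCP at [0.209, -0.509, 0.231] pointing down, gripper open.
Joint ranges: [-2.7, 2.7], [-0.3, 1.91], [-1.27, 1.3], [0.12, 2.57], [-1.44, 4.58], [0.2, 2.03], [-3.05, 3.05]. Speed limits (rad/s): [2.79, 2.79, 3.14, 3.14, 3.14, 3.14, 3.14].

INTERFACE

Orientations are given as a unit quaternion [x, y, z, w].
In Python, from rig import ctrl gives the robot as it stands.
- The arm moves only by the tool play_rows, never from a script. Its argument "motion" is a list of rows, each an object with "slide": the shift along the tool's x, y, z in cm, a list of three; "rotation": the turn, a rotation vector about the tool's x, y, z in units of 8 degrees (1.0 is 8 degrees), a list of three; "grip": the closure in counts, from 0 (fully open) to 255 (shut). A call has exactly 5 rows; each row is the pose to reach, as a shift and turn from the pose measured when the call began, along the tool's axes at that moment; what a row does not reach only later rows make up. A row lasts 1/10 s, in which the tool goes at most 50 mm and 8.59 degrees, less where a joint would pass 70% of its speed; a pose out of reach is approached as far as the arm can. A call with a gripper value outside its range is refused whole. The fingers move at their own pace and stop on an object; the grip force is fixed at half the most. Time passes only in rows, so rows that repeat a pose let the fingers close, or fill a call up. It gives the time, the measured TCP pose, the force and the opening at its end, in the units of the state.
- ctrl.get_obs(): the state, without advancing time (a new reading comes with each control period).
- ctrl.get_image(name): name is "side" or "top"; returns a dict with "pixels" (480x640x3 uint8, red, green, blue), "fovy" (degrees; the focal length in pixels is half the picture's height over the tangent of half this angle, whatever the lens; pixels are square), "cx", "cy" (the principal point, pixels), "R" (3x3) and "t" (3): a world point X has camera coordinates R X + t. Camera axes: x right, y down, z forward; pixel columns grow to the right and rows downward; lengths in m; the calibration is good to about 2 mm. A picture is of the moment at which its call begins. There is no depth.
- ctrl.hand_in(): hands the job in, once; it reports no verdict.
The state is a dict: "t": time; "q": joint angles; "joint_vel": joint speeds; "effort": joint torques, N m; "position": TCP position; "ee_rot": TCP orientation; "force": force on the tool from outside, world axes, zero at the start; "torque": the same for the moment, N m; "finger_gap": finger opening in m.
Only numpy, scipy, OpenCV 4.12 (cv2) and the standard library are available. Lean on these libraries where they do the work, as an engineer would, in place of code of your own. Each camera call takes 0.05 s, during which the arm holds its last target. There are 200 camera calls.

TASK

The open carton of finger cots has been knocked onto its long side. Tip it back up onto its bottom by pushing the middle of its upper rim, then push it along the bench until its long side sits flat against the front of the low blue stop rail, and leave it there. Only push with the fingers: do not pinch, lift or crush the carton, and leave the jar, pot and marker where they are.

Things in the scene. Friction and masses are not known exactly. Their poses are not given: they have to be found in the camera images.
- carton: light open-topped card carton of finger cots, white with a yellow band, about 90 g: 100 long (own x, -59 to 41 mm), 70 wide (own y, -35 to 35), walls 46 high (own z, 0 to 46) and 2 thick, hollow inside. Origin on the underside of its bottom; own z points from bottom to opening. A flap at the +x end, up to 82 high, is for looks only. It starts lying on its -y wall, own y up, opening roughly to the robot
- carton_mid (a point): middle of the carton (half of its length, width and 46 mm wall height); its axes are the carton's. Standing, the carton has its +y wall on the far side and its -y wall, 46 high, towards the robot; this point is then 23 mm above the bench
- carton_rim (a point): middle of the rim of the carton's +y long wall: while the carton lies, the upper rim to push on, 69 mm above the bench. Pushed here along the carton's -z the carton tips with little sliding, and falls forward onto its bottom by itself once about 30 degrees over
- carton_edge (a point): middle of the bottom edge along the -y wall, the edge over which the carton tips; it stays on the bench throughout
- rail: blue metal angle rail fixed to the bench, 220 long (own y), 30 high, flat upright front face; origin at the foot of the middle of the front face. Own x points away from the robot, square to the face; the rail lies behind the face (own x 0 to 32 mm). The carton belongs in front of it, its +y wall against the face: carton_mid then is 35 mm before the face
- black_jar: white ink jar with a black band, 60 across, 62 high; to be left alone. Origin at the centre of its underside
- blue_pot: small blue, red and white pot, 38 across, 66 high; to be left alone. Origin at the centre of its underside
- red_marker: marker pen with a red cap, lying on the bench, 128 long (own y), 15 thick; to be left alone. Origin at its middle, on the underside
Not all that is in view belongs to the job. What is shaped like the carton but purple is not meant.

How it is judged:
By the outcome, as a careful person would: the job done as asked, in the order asked, and still so for the second after the job is handed in, with the robot touching nothing.
It also fails if it takes over 42 s, if anything falls off the work surface, if the arm or the gripper's body presses on something with over 40 N, if the wrist force passes 120 N, or if a joint passes its speed limit or range.

## Working session

There is one attempt and no reset: what is moved stays moved. The work goes in short steps, Python scripts to look and compute and a tool call to move; the robot and the scene stay as the last step left them, time stands still between calls to the robot, and variables do not carry over. Pictures are saved under pics/ and viewed, about 8 in all and at most 12, crops included, and the job is handed in when it is done.

Besides the shell and the picture viewer there is one more tool, called after "Call:" as name(argument=value, ...) on one line, values as JSON. play_rows: Moves the arm, as the interface text tells. Its arguments: {"type":"object","properties":{"motion":{"type":"array","items":{"type":"object","properties":{"slide":{"type":"array","items":{"type":"number"}},"rotation":{"type":"array","items":{"type":"number"}},"grip":{"type":"number"}}}}},"required":["motion"]}

```bash
mkdir -p pics; ls; cat > h.py <<'E'
import numpy as np, cv2
from rig import ctrl
from scipy.spatial.transform import Rotation as Ro
def snap(n,f=None):
    im=ctrl.get_image(n)
    if f: cv2.imwrite('pics/'+f,im['pixels'][:,:,::-1])
    return im
def K(im): return 240/np.tan(np.radians(im['fovy'])/2)
def ray(im,u,v):
    R=np.array(im['R']);t=np.array(im['t']);f=K(im)
    return -R.T@t, R.T@np.array([(u-im['cx'])/f,(v-im['cy'])/f,1])
def onz(im,u,v,z):
    c,d=ray(im,u,v); return c+d*(z-c[2])/d[2]
def proj(im,X):
    p=np.array(im['R'])@np.array(X)+np.array(im['t']); return K(im)*p[:2]/p[2]+[im['cx'],im['cy']]
E
python3 - <<'E'
from h import *
for n in('top','side'):
    im=snap(n,n+'1.png'); print(n,im['fovy'],im['cx'],im['cy'],np.round(im['R'],3).tolist(),np.round(im['t'],3), ray(im,320,240)[0])
o=ctrl.get_obs();print(o['t'],o['position'],o['ee_rot'],o['force'],o['finger_gap'],ctrl.tcp_to_grasp)
print(Ro.from_quat(o['ee_rot']).as_matrix().round(3))
E
```

```text
pics
top 52.51472559455079 321.5427252380851 240.19015231159108 [[0.018, -1.0, -0.005], [-0.979, -0.016, -0.204], [0.204, 0.008, -0.979]] [-0.039  0.564  1.161] [ 0.31588609 -0.03946689  1.25160236]
side 47.0794146538695 317.2470612703316 239.86535306659027 [[-0.998, 0.065, -0.023], [0.054, 0.534, -0.844], [-0.042, -0.843, -0.536]] [0.548 0.054 1.391] [0.60265617 1.10893931 0.80386034]
0.1 [ 0.20826169 -0.50833621  0.23033424] [ 8.30408417e-01 -5.57154148e-01 -9.00450592e-04 -5.52261102e-04] [-0.09256366 -1.00001936  0.5928486 ] 0.0852392477611986 -0.0187
[[ 0.379 -0.925 -0.001]
 [-0.925 -0.379  0.002]
 [-0.002  0.    -1.   ]]
```

View pics/top1.png

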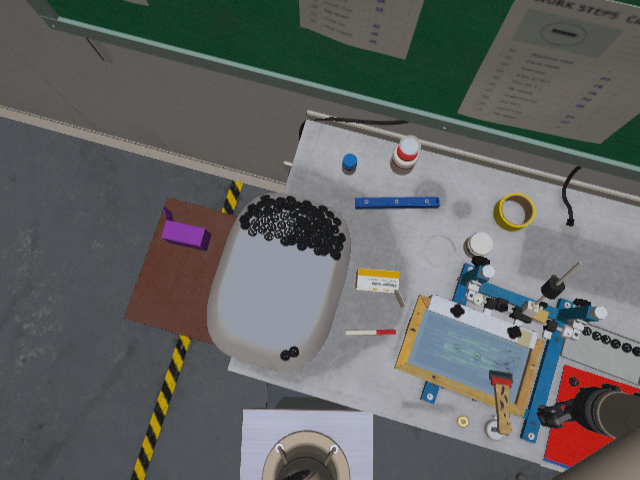

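View pics/side1.png

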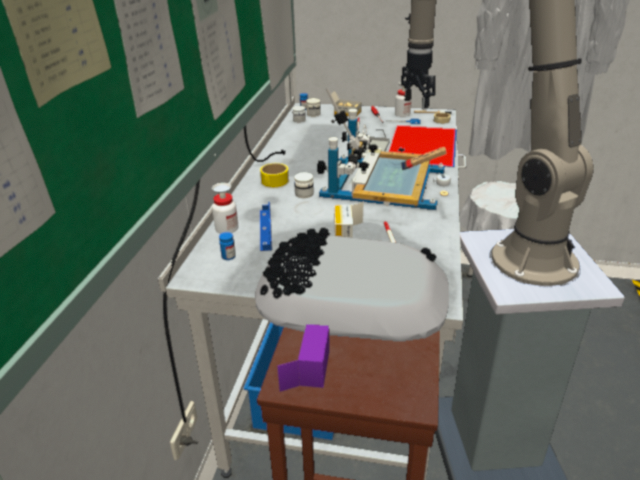

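```bash
python3 - <<'E'
from h import *
a=cv2.imread('pics/top1.png')[180:350,330:500]; b=cv2.imread('pics/side1.png')[170:280,240:410]
a=cv2.resize(a,None,fx=3.5,fy=3.5,interpolation=cv2.INTER_CUBIC)[:595,:]
b=cv2.resize(b,(204,132)) if 0 else cv2.resize(b,None,fx=1.2,fy=3.5) if 0 else b
cv2.imwrite('pics/c1.png',a)
im=snap('top'); p=im['pixels']; hsv=cv2.cvtColor(p,cv2.COLOR_RGB2HSV)
# rail
m=cv2.inRange(hsv,(100,120,40),(125,255,255)); 
n,l,s,c=cv2.connectedComponentsWithStats(m)
for i in range(1,n):
    if s[i,4]>60: print('blue',s[i],c[i].round(1))
i=l[202,380] or l[203,370]; ys,xs=np.where(l==i); r=cv2.minAreaRect(np.c_[xs,ys].astype(np.float32)); print(r)
for q in cv2.boxPoints(r): print(q, onz(im,*q,.03).round(4), onz(im,*q,0).round(4))
m=cv2.inRange(hsv,(18,120,120),(35,255,255));n,l,s,c=cv2.connectedComponentsWithStats(m)
for i in range(1,n):
    if s[i,4]>60:
        print('yel',s[i],c[i].round(1)); ys,xs=np.where(l==i); r=cv2.minAreaRect(np.c_[xs,ys].astype(np.float32))
        if abs(c[i][0]-378)<20:
            for q in cv2.boxPoints(r): print(q, onz(im,*q,.07).round(4))
for u,v in [(357,288),(400,292),(346,333),(395,331),(480,244),(349,161),(405,152)]: print(u,v,onz(im,u,v,.0).round(3),onz(im,u,v,.07).round(3))
E
```

```text
blue [343 154  14  16 181] [349.5 161.2]
blue [355 197  85  12 830] [397.3 202.4]
blue [453 263  23  42 289] [461.6 286.7]
blue [479 282  57  26 512] [503.9 294.2]
blue [543 299  56  28 443] [567.  312.2]
blue [ 521  330   43  113 1498] [542.4 385.2]
blue [421 382  18  22 209] [429.9 391.6]
((396.9907531738281, 202.2961883544922), (10.45962142944336, 83.96642303466797), 89.24615478515625)
[354.94235 197.6192 ] [ 0.6851 -0.1141  0.03  ] [ 0.6941 -0.1159  0.    ]
[438.90152 196.51447] [ 0.6916 -0.3331  0.03  ] [ 0.7008 -0.3403  0.    ]
[439.03915 206.97318] [ 0.6633 -0.3326  0.03  ] [ 0.6719 -0.3398  0.    ]
[355.08    208.07791] [ 0.6568 -0.1145  0.03  ] [ 0.6651 -0.1164  0.    ]
yel [227 189  10  21 102] [231.2 198.9]
yel [499 193  36  35 255] [515.4 210.3]
yel [358 269  41   9 257] [378. 273.]
[357.5347  274.35086] [ 0.4779 -0.1187  0.07  ]
[358.07504 268.137  ] [ 0.4933 -0.12    0.07  ]
[398.4653 271.6492] [ 0.4863 -0.2187  0.07  ]
[397.92496 277.86307] [ 0.471  -0.2172  0.07  ]
yel [ 395  295  101  112 1247] [428.1 356.6]
yel [533 310  15  13  81] [541.7 316.4]
yel [180 334  10  17  90] [185. 341.]
yel [172 348  11  23 131] [177.1 358.8]
yel [522 365  12  31 134] [527.3 382. ]
yel [165 369  11  25 132] [169.9 381. ]
yel [157 391  11  24 137] [162.4 402.7]
yel [509 397  18  19 131] [517.1 407.3]
yel [150 412  11  27 144] [154.9 425.1]
yel [142 436  11  25 141] [147.3 448. ]
yel [134 459  11  21 136] [139.2 470.2]
357 288 [ 0.452 -0.122  0.   ] [ 0.445 -0.117  0.07 ]
400 292 [ 0.444 -0.233  0.   ] [ 0.437 -0.222  0.07 ]
346 333 [ 0.338 -0.095  0.   ] [ 0.337 -0.092  0.07 ]
395 331 [ 0.345 -0.218  0.   ] [ 0.343 -0.208  0.07 ]
480 244 [ 0.573 -0.444  0.   ] [ 0.559 -0.421  0.07 ]
349 161 [ 0.797 -0.099  0.   ] [ 0.771 -0.096  0.07 ]
405 152 [ 0.826 -0.252  0.   ] [ 0.797 -0.24   0.07 ]
```

View pics/c1.png

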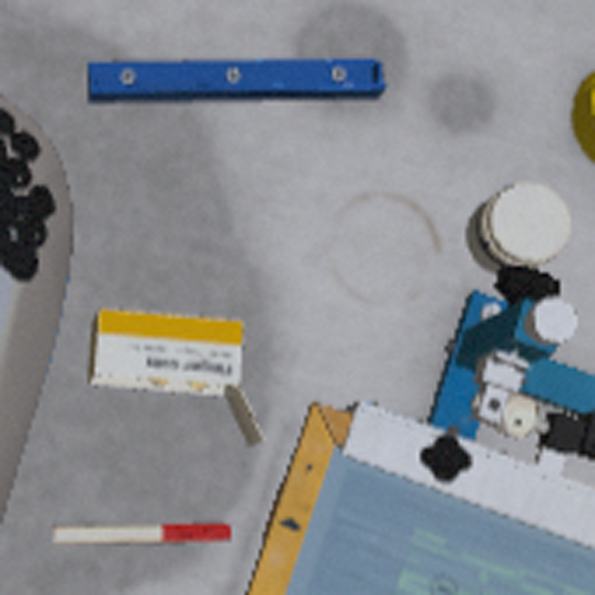

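Candidates: the white/yellow carton at top px (378,280), the purple box at (185,235) (excluded: purple, on the stool), and the yellow tape roll at (516,211) (round). The crop confirms the first: yellow band on its far side, opening and flap (398,297) towards the robot. The rail is at (397,202), the marker at (370,332) and the jar at (480,244).

```bash
cat >> h.py <<'E'
def go(P,ang):
    "shift (cm) and turn (8deg units) to TCP P, tool pointing down, tool x at world angle ang (deg)"
    o=ctrl.get_obs(); R=Ro.from_quat(o['ee_rot']); a=np.radians(ang)
    x=np.array([np.cos(a),np.sin(a),0]); z=np.array([0,0,-1.]); T=Ro.from_matrix(np.c_[x,np.cross(z,x),z])
    print('t',o['t'],'pos',np.round(o['position'],4),'F',np.round(o['force'],1),'gap',round(o['finger_gap'],4))
    print('slide',(R.inv().apply(np.array(P)-o['position'])*100).round(2),'rot',((R.inv()*T).as_rotvec(degrees=True)/8).round(2))
E
python3 -c "
from h import *
go([.413,-.164,.2],-94.1)"
```

```text
t 0.15 pos [ 0.2083 -0.5084  0.2305] F [-0.6  0.4  0.4] gap 0.0856
slide [-24.11 -32.     3.09] rot [0.   0.01 3.3 ]
```

Call:
play_rows(motion=[{"slide":[-3,-4,0],"rotation":[0,0,0.5],"grip":255},{"slide":[-6,-8,0],"rotation":[0,0,1],"grip":255},{"slide":[-9,-12,0],"rotation":[0,0,1.5],"grip":255},{"slide":[-12,-16,0],"rotation":[0,0,2],"grip":255},{"slide":[-15,-20,0],"rotation":[0,0,2.5],"grip":255}])

```text
t: 0.65
position: [0.3369, -0.2921, 0.2306]
ee_rot: [0.72, -0.694, -0.001, -0.0]
force: [1.9, 0.2, -0.3]
finger_gap: 0.0122
```

```bash
python3 -c "
from h import *
go([.413,-.164,.15],-94.1)"
```

```text
t 0.65 pos [ 0.3369 -0.2921  0.2306] F [ 1.9  0.2 -0.3] gap 0.0122
slide [-12.51  -8.08   8.07] rot [0.01 0.01 0.77]
```

Call:
play_rows(motion=[{"slide":[-4,-2.7,0],"rotation":[0,0,0.3],"grip":255},{"slide":[-8,-5.4,1],"rotation":[0,0,0.6],"grip":255},{"slide":[-12.5,-8.1,4],"rotation":[0,0,0.77],"grip":255},{"slide":[-12.5,-8.1,8],"rotation":[0,0,0.77],"grip":255},{"slide":[-12.5,-8.1,8],"rotation":[0,0,0.77],"grip":255}])

```text
t: 1.15
position: [0.4091, -0.1597, 0.1457]
ee_rot: [-0.684, 0.73, 0.007, -0.002]
force: [-1.0, -0.2, -0.2]
finger_gap: -0.0001
```

```bash
python3 -c "
from h import *
go([.413,-.164,.058],-94.1)
im=snap('side','s2.png'); a=cv2.imread('pics/s2.png')
im2=snap('top','t2.png'); b=cv2.imread('pics/t2.png')
print([proj(im,p).round(0) for p in ([.444,-.166,.069],[.49,-.169,0])])
c=lambda a,x,y:cv2.resize(a[y:y+100,x:x+130],None,fx=3,fy=3,interpolation=cv2.INTER_CUBIC)
cv2.imwrite('pics/c2.png',np.hstack([c(a,280,150),c(b,320,230)]))"
```

```text
t 1.15 pos [ 0.4091 -0.1597  0.1457] F [-1.  -0.2 -0.2] gap -0.0001
slide [ 0.46 -0.53  8.76] rot [0.09 0.05 0.05]
[array([352., 214.]), array([335., 236.])]
```

View pics/c2.png

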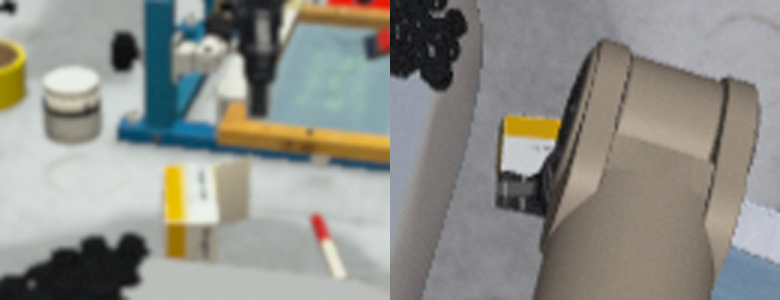

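Side view: the carton lies with its top face at about px (336–352, 205–225). The gripper (366,185) is behind it, above the robot side. I check the corners with the side camera.

```bash
python3 -c "
from h import *
im=snap('side')
for u,v in((352,224),(336,226),(352,215),(336,206),(350,206)): print(u,v,onz(im,u,v,.07).round(4))
print('base',onz(im,336,236,0).round(4),onz(im,351,238,0).round(4))
go([.413,-.164,.058],-94.1)"
```

```text
352 224 [ 0.4502 -0.1134  0.07  ]
336 226 [ 0.4924 -0.1076  0.07  ]
352 215 [ 0.4446 -0.1599  0.07  ]
336 206 [ 0.4824 -0.2138  0.07  ]
350 206 [ 0.4443 -0.2097  0.07  ]
base [ 0.4869 -0.1705  0.    ] [ 0.4471 -0.1561  0.    ]
t 1.3 pos [ 0.4134 -0.1656  0.1518] F [ 0.5 -0.3  0.4] gap 0.0
slide [-0.16  0.06  9.38] rot [-0.    0.   -0.01]
```

Both views agree to within about 5 mm, so I go down.

Call:
play_rows(motion=[{"slide":[-0.1,0,3],"rotation":[0,0,0],"grip":255},{"slide":[-0.1,0,6],"rotation":[0,0,0],"grip":255},{"slide":[-0.1,0,8.5],"rotation":[0,0,0],"grip":255},{"slide":[-0.1,0,9.4],"rotation":[0,0,0],"grip":255},{"slide":[-0.1,0,9.4],"rotation":[0,0,0],"grip":255}])

```text
t: 1.8
position: [0.4136, -0.166, 0.0582]
ee_rot: [-0.68, 0.733, -0.0, 0.0]
force: [-0.1, 0.2, -0.5]
finger_gap: 0.0
```

Call:
play_rows(motion=[{"slide":[0,-0.8,0],"rotation":[0,0,0],"grip":255},{"slide":[0,-1.4,0],"rotation":[0,0,0],"grip":255},{"slide":[0,-2,0],"rotation":[0,0,0],"grip":255},{"slide":[0,-2.5,0],"rotation":[0,0,0],"grip":255},{"slide":[0,-3,0],"rotation":[0,0,0],"grip":255}])

```text
t: 2.3
position: [0.4443, -0.1682, 0.0586]
ee_rot: [-0.68, 0.733, -0.0, 0.0]
force: [-0.0, 0.0, 0.4]
finger_gap: -0.0002
```

```bash
python3 -c "
from h import *
go([.474,-.168,.058],-94.1)
im=snap('side','s3.png'); a=cv2.imread('pics/s3.png')
cv2.imwrite('pics/c3.png',cv2.resize(a[150:270,270:430],None,fx=4,fy=4,interpolation=cv2.INTER_CUBIC))"
```

```text
t 2.3 pos [ 0.4443 -0.1682  0.0586] F [-0.   0.   0.4] gap -0.0002
slide [-0.25 -2.96  0.06] rot [-0.01 -0.   -0.02]
```

View pics/c3.png

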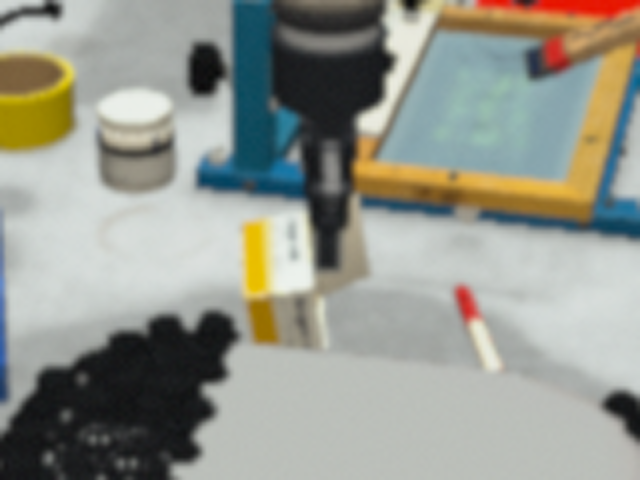

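The fingers are at the rim (crop px ~(322,250)) near its middle and tipping is starting. I keep pushing.

Call:
play_rows(motion=[{"slide":[0,-0.6,0],"rotation":[0,0,0],"grip":255},{"slide":[0,-1.2,0],"rotation":[0,0,0],"grip":255},{"slide":[0,-1.8,0],"rotation":[0,0,0],"grip":255},{"slide":[0,-2.4,0],"rotation":[0,0,0],"grip":255},{"slide":[0,-2.8,0],"rotation":[0,0,0],"grip":255}])

```text
t: 2.85
position: [0.4739, -0.1703, 0.0586]
ee_rot: [-0.68, 0.733, -0.001, 0.001]
force: [0.2, 0.9, 0.5]
finger_gap: 0.0002
```

```bash
python3 -c "
from h import *
go([.486,-.168,.058],-94.1)
im=snap('side','s4.png'); a=cv2.imread('pics/s4.png')
cv2.imwrite('pics/c4.png',cv2.resize(a[150:270,270:430],None,fx=4,fy=4,interpolation=cv2.INTER_CUBIC))"
```

```text
t 2.85 pos [ 0.4739 -0.1703  0.0586] F [0.2 0.9 0.5] gap 0.0002
slide [-0.32 -1.18  0.06] rot [-0.02 -0.   -0.02]
```

View pics/c4.png

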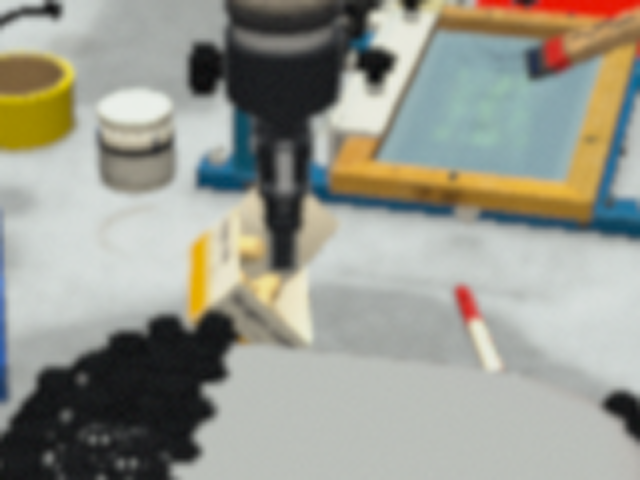

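The carton is about 40° over. A little more, then I let it fall.

Call:
play_rows(motion=[{"slide":[0,-0.4,-0.2],"rotation":[0,0,0],"grip":255},{"slide":[0,-0.8,-0.4],"rotation":[0,0,0],"grip":255},{"slide":[0,-1.0,-0.6],"rotation":[0,0,0],"grip":255},{"slide":[0,-1.0,-0.6],"rotation":[0,0,0],"grip":255},{"slide":[0,-1.0,-0.6],"rotation":[0,0,0],"grip":255}])

```text
t: 3.4
position: [0.4845, -0.1711, 0.0648]
ee_rot: [-0.68, 0.733, -0.001, 0.001]
force: [-0.4, -0.3, -0.3]
finger_gap: -0.0
```

Call:
play_rows(motion=[{"slide":[0,0,-3],"rotation":[0,0,0],"grip":255},{"slide":[0,1,-5],"rotation":[0,0,0],"grip":255},{"slide":[0,4,-6],"rotation":[0,0,0],"grip":120},{"slide":[0,6,-6],"rotation":[0,0,0],"grip":90},{"slide":[0,6,-6],"rotation":[0,0,0],"grip":90}])

```text
t: 3.9
position: [0.4213, -0.1668, 0.1246]
ee_rot: [-0.68, 0.733, -0.001, -0.0]
force: [0.2, -0.6, 0.1]
finger_gap: 0.0432
```

```bash
python3 -c "
from h import *
go([.445,-.168,.03],-94.1)
im=snap('side','s5.png'); a=cv2.imread('pics/s5.png')
im2=snap('top','t5.png'); b=cv2.imread('pics/t5.png')
c=lambda a,x,y:cv2.resize(a[y:y+120,x:x+130],None,fx=3,fy=3,interpolation=cv2.INTER_CUBIC)
cv2.imwrite('pics/c5.png',np.hstack([c(a,270,160),c(b,330,190)]))"
```

```text
t 3.9 pos [ 0.4213 -0.1668  0.1246] F [ 0.2 -0.6  0.1] gap 0.0432
slide [-0.06 -2.36  9.46] rot [-0.01 -0.01 -0.03]
```

View pics/c5.png

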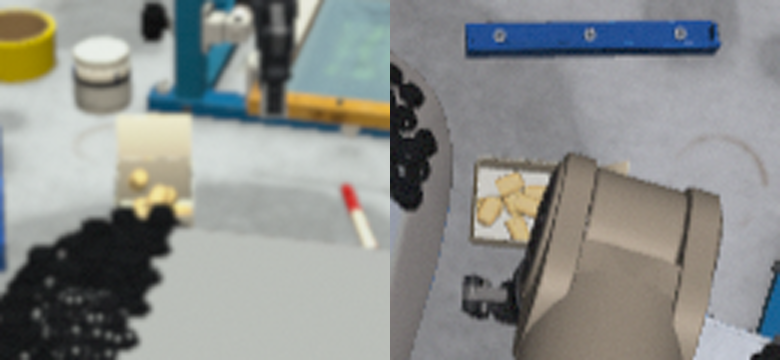

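The carton stands upright on its bottom with cots inside, top px (358–~400, 243–270). I measure its corners for the push.

```bash
python3 -c "
from h import *
im=snap('top')
for u,v in((359,243.3),(357.7,270.3),(381,244.3)): print(onz(im,u,v,.046).round(4))
s=snap('side')
for u,v in((270+118/3,160+160/3),(270+190/3,160+157/3)): print('side far end',onz(s,u,v,.046).round(4))
"
```

```text
[ 0.5603 -0.1238  0.046 ]
[ 0.4914 -0.1207  0.046 ]
[ 0.5586 -0.1793  0.046 ]
side far end [ 0.5561 -0.2231  0.046 ]
side far end [ 0.4893 -0.2217  0.046 ]
```

```bash
python3 -c "
from h import *
go([.462,-.170,.015],-92.4)
"
```

```text
t 4.1 pos [ 0.4253 -0.1666  0.1246] F [0.1 0.  0.1] gap 0.0553
slide [ 0.07 -3.63 10.98] rot [-0.03 -0.   -0.23]
```

Call:
play_rows(motion=[{"slide":[0.1,-1.5,3],"rotation":[0,0,-0.1],"grip":90},{"slide":[0.1,-3,6],"rotation":[0,0,-0.2],"grip":90},{"slide":[0.1,-3.6,9],"rotation":[0,0,-0.2],"grip":90},{"slide":[0.1,-3.6,11],"rotation":[0,0,-0.2],"grip":90},{"slide":[0.1,-3.6,11],"rotation":[0,0,-0.2],"grip":90}])

```text
t: 4.6
position: [0.4597, -0.169, 0.0115]
ee_rot: [-0.691, 0.723, 0.002, 0.0]
force: [-1.3, -0.6, -0.1]
finger_gap: 0.0554
```

Call:
play_rows(motion=[{"slide":[0,-0.6,0],"rotation":[0,0,0],"grip":90},{"slide":[0,-1.2,0],"rotation":[0,0,0],"grip":90},{"slide":[0,-1.8,0],"rotation":[0,0,0],"grip":90},{"slide":[0,-2.4,0],"rotation":[0,0,0],"grip":90},{"slide":[0,-3,0],"rotation":[0,0,0],"grip":90}])

```text
t: 5.1
position: [0.4906, -0.1706, 0.0122]
ee_rot: [-0.691, 0.723, 0.001, 0.0]
force: [-0.5, -0.1, 1.0]
finger_gap: 0.0553
```

```bash
python3 -c "
from h import *
go([.565,-.177,.015],-88.3)
"
```

```text
t 5.1 pos [ 0.4906 -0.1706  0.0122] F [-0.5 -0.1  1. ] gap 0.0553
slide [ 0.3  -7.46 -0.29] rot [ 0.01  0.02 -0.54]
```

Call:
play_rows(motion=[{"slide":[0.1,-0.7,0],"rotation":[0,0,-0.1],"grip":90},{"slide":[0.1,-1.4,0],"rotation":[0,0,-0.2],"grip":90},{"slide":[0.2,-2.1,0],"rotation":[0,0,-0.3],"grip":90},{"slide":[0.2,-2.8,0],"rotation":[0,0,-0.4],"grip":90},{"slide":[0.2,-3.5,0],"rotation":[0,0,-0.5],"grip":90}])

```text
t: 5.6
position: [0.526, -0.1743, 0.0121]
ee_rot: [0.716, -0.698, -0.001, -0.0]
force: [-0.5, 0.4, 0.5]
finger_gap: 0.0554
```

Call:
play_rows(motion=[{"slide":[0,-0.6,0],"rotation":[0,0,0],"grip":90},{"slide":[0,-1.2,0],"rotation":[0,0,0],"grip":90},{"slide":[0.1,-1.8,0],"rotation":[0,0,0],"grip":90},{"slide":[0.1,-2.4,0],"rotation":[0,0,0],"grip":90},{"slide":[0.2,-3,0],"rotation":[0,0,0],"grip":90}])

```text
t: 6.1
position: [0.5565, -0.1753, 0.012]
ee_rot: [0.716, -0.698, -0.001, -0.0]
force: [-0.1, 0.1, -0.0]
finger_gap: 0.055
```

```bash
python3 -c "
from h import *
go([.585,-.177,.015],-88.3)
im=snap('side','s6.png'); a=cv2.imread('pics/s6.png')
im2=snap('top','t6.png'); b=cv2.imread('pics/t6.png')
c=lambda a,x,y:cv2.resize(a[y:y+120,x:x+130],None,fx=3,fy=3,interpolation=cv2.INTER_CUBIC)
cv2.imwrite('pics/c6.png',np.hstack([c(a,225,160),c(b,340,170)]))"
```

```text
t 6.1 pos [ 0.5565 -0.1753  0.012 ] F [-0.1  0.1 -0. ] gap 0.055
slide [ 0.24 -2.84 -0.31] rot [ 0.01  0.02 -0.03]
```

View pics/c6.png

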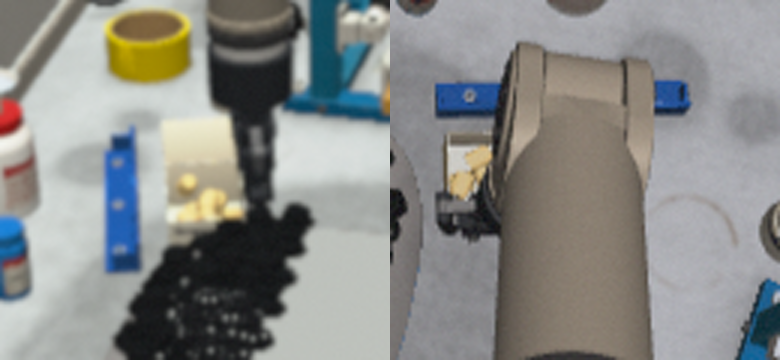

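The carton is upright, square to the rail, pushed by both fingers. Its far wall (top px v≈215) is still about 25 mm short of the rail, and its left end is inside the rail's end. I go on gently.

Call:
play_rows(motion=[{"slide":[0,-0.5,0],"rotation":[0,0,0],"grip":90},{"slide":[0.1,-0.9,0],"rotation":[0,0,0],"grip":90},{"slide":[0.1,-1.3,0],"rotation":[0,0,0],"grip":90},{"slide":[0.2,-1.7,0],"rotation":[0,0,0],"grip":90},{"slide":[0.2,-2,0],"rotation":[0,0,0],"grip":90}])

```text
t: 6.7
position: [0.5777, -0.1772, 0.0121]
ee_rot: [0.716, -0.698, -0.001, -0.001]
force: [0.0, -0.2, 0.8]
finger_gap: 0.0553
```

```bash
python3 -c "
from h import *
go([.585,-.177,.015],-88.3)
im=snap('top');print(onz(im,358.5,215,.046))
im2=snap('top'); hsv=cv2.cvtColor(im2['pixels'],cv2.COLOR_RGB2HSV); print(im2['pixels'][196:232,362].tolist())"
```

```text
t 6.7 pos [ 0.5777 -0.1772  0.0121] F [ 0.  -0.2  0.8] gap 0.0553
slide [-0.   -0.73 -0.29] rot [-0.    0.01 -0.03]
[ 0.63411419 -0.12235069  0.046     ]
[[126, 126, 129], [91, 97, 119], [32, 79, 144], [36, 78, 145], [37, 79, 147], [36, 79, 145], [37, 81, 147], [32, 78, 146], [33, 80, 148], [88, 107, 156], [132, 136, 142], [117, 111, 96], [111, 104, 95], [99, 90, 81], [115, 109, 101], [169, 165, 159], [203, 201, 196], [206, 203, 199], [205, 202, 198], [204, 202, 197], [203, 202, 197], [206, 206, 200], [202, 201, 196], [191, 185, 176], [174, 152, 113], [199, 170, 110], [206, 177, 119], [207, 181, 126], [210, 188, 135], [209, 187, 136], [186, 169, 130], [116, 116, 114], [118, 117, 116], [122, 120, 119], [122, 120, 118], [112, 109, 108]]
```

Call:
play_rows(motion=[{"slide":[0,-0.2,0],"rotation":[0,0,0],"grip":90},{"slide":[0,-0.35,0],"rotation":[0,0,0],"grip":90},{"slide":[0,-0.5,0],"rotation":[0,0,0],"grip":90},{"slide":[0,-0.6,0],"rotation":[0,0,0],"grip":90},{"slide":[0,-0.7,0],"rotation":[0,0,0],"grip":90}])

```text
t: 7.3
position: [0.5821, -0.1769, 0.0119]
ee_rot: [0.716, -0.698, -0.003, 0.001]
force: [-8.9, -0.6, 6.7]
finger_gap: 0.0554
```

Call:
play_rows(motion=[{"slide":[0,-0.05,0],"rotation":[0,0,0],"grip":90},{"slide":[0,-0.1,0],"rotation":[0,0,0],"grip":90},{"slide":[0,-0.15,0],"rotation":[0,0,0],"grip":90},{"slide":[0,-0.2,0],"rotation":[0,0,0],"grip":90},{"slide":[0,-0.2,0],"rotation":[0,0,0],"grip":90}])

```text
t: 7.8
position: [0.5819, -0.1769, 0.0118]
ee_rot: [0.716, -0.698, -0.004, 0.003]
force: [-6.1, -0.3, 5.9]
finger_gap: 0.055
```

Contact with the rail: about 9 N, stalled at x = 0.582. I back off and look.

Call:
play_rows(motion=[{"slide":[0,1,0],"rotation":[0,0,0],"grip":90},{"slide":[0,3,0],"rotation":[0,0,0],"grip":90},{"slide":[0,5,-2],"rotation":[0,0,0],"grip":90},{"slide":[0,8,-6],"rotation":[0,0,0],"grip":90},{"slide":[0,11,-10],"rotation":[0,0,0],"grip":90}])

```text
t: 8.3
position: [0.4731, -0.1798, 0.1135]
ee_rot: [0.717, -0.698, -0.004, 0.002]
force: [1.5, -0.3, 0.9]
finger_gap: 0.0553
```

Call:
play_rows(motion=[{"slide":[0,2,-4],"rotation":[0,0,0],"grip":90},{"slide":[0,4,-8],"rotation":[0,0,0],"grip":90},{"slide":[4,6,-12],"rotation":[0,0,0],"grip":90},{"slide":[8,8,-12],"rotation":[0,0,0],"grip":90},{"slide":[12,8,-12],"rotation":[0,0,0],"grip":90}])

```text
t: 8.8
position: [0.3973, -0.3056, 0.2373]
ee_rot: [0.716, -0.698, 0.001, 0.002]
force: [0.3, -0.5, -0.6]
finger_gap: 0.0553
```

```bash
python3 -c "
from h import *
go([.585,-.177,.015],-88.3)
im=snap('side','s7.png'); a=cv2.imread('pics/s7.png')
im2=snap('top','t7.png'); b=cv2.imread('pics/t7.png')
c=lambda a,x,y:cv2.resize(a[y:y+140,x:x+100],None,fx=4,fy=4,interpolation=cv2.INTER_CUBIC)
cv2.imwrite('pics/c7.png',np.hstack([c(a,220,160),c(b,345,150)]))"
```

```text
t 8.8 pos [ 0.3973 -0.3056  0.2373] F [ 0.3 -0.5 -0.6] gap 0.0553
slide [-12.46 -19.14  22.14] rot [ 0.02 -0.03 -0.03]
```

View pics/c7.png

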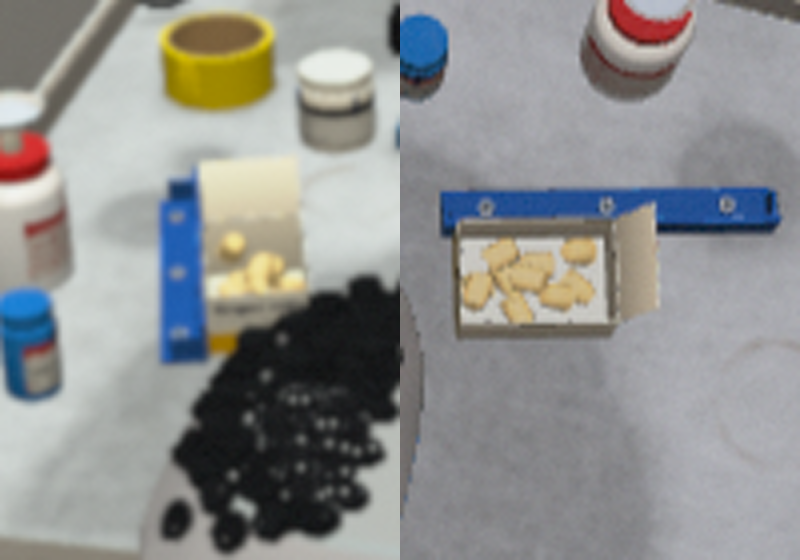

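The carton stands upright against the rail, open side up. I check numerically that it is flush and that the other things have not moved.

```bash
python3 -c "
from h import *
im=snap('top')
P=[onz(im,345+(u-400)/4,150+v/4,.046) for u,v in((457,221),(612,218),(458,337),(614,334))]
print(np.round(P,4)); print('depth',P[0]-P[2],'yaw',np.degrees(np.arctan2((P[1]-P[0])[0],-(P[1]-P[0])[1])),np.degrees(np.arctan2((P[3]-P[2])[0],-(P[3]-P[2])[1])))
R=[onz(im,345+(u-400)/4,150+v/4,.03) for u,v in((441,193),(775,188))]; print('rail',np.round(R,4),'yaw',np.degrees(np.arctan2((R[1]-R[0])[0],-(R[1]-R[0])[1])))
a=cv2.imread('pics/top1.png').astype(int);b=im['pixels'][:,:,::-1].astype(int)
d=(abs(a-b).max(2)>50).astype(np.uint8);n,l,s,c=cv2.connectedComponentsWithStats(d)
print([s[i].tolist() for i in range(1,n) if s[i,4]>6])
s7=snap('side'); f=lambda u,v,z:onz(s7,220+u/4,160+v/4,z).round(4)
print('side base yellow',f(205,350,0),f(238,350,0),'rim',f(205,305,.046))
"
```

```text
[[ 0.66   -0.1242  0.046 ]
 [ 0.6636 -0.2237  0.046 ]
 [ 0.5837 -0.125   0.046 ]
 [ 0.5873 -0.2239  0.046 ]]
depth [0.07627769 0.00078432 0.        ] yaw 2.0864323295233405 2.0829176853980824
rail [[ 0.6834 -0.1149  0.03  ]
 [ 0.6903 -0.3327  0.03  ]] yaw 1.8243063824409653
[[359, 200, 50, 30, 286], [358, 210, 36, 24, 563], [382, 231, 17, 3, 39], [365, 232, 7, 2, 9], [414, 239, 151, 195, 6616], [559, 267, 7, 12, 42], [355, 269, 44, 24, 704], [395, 293, 9, 14, 39], [536, 298, 31, 38, 441], [488, 353, 40, 85, 628], [493, 361, 6, 4, 13], [500, 361, 10, 6, 34], [536, 384, 104, 96, 5829], [501, 386, 3, 9, 17], [484, 399, 10, 5, 20], [500, 400, 4, 8, 14], [500, 412, 4, 8, 11], [458, 417, 10, 9, 45], [485, 421, 4, 7, 7], [400, 429, 16, 15, 106], [432, 433, 51, 33, 592], [481, 440, 10, 8, 39], [411, 451, 56, 29, 869], [292, 470, 17, 10, 82], [310, 472, 9, 8, 30]]
side base yellow [ 0.6644 -0.1305  0.    ] [ 0.6424 -0.1282  0.    ] rim [ 0.6612 -0.1133  0.046 ]
```

```bash
python3 -c "
from h import *
print(ctrl.get_obs()['joint_vel'].__abs__().max() if hasattr(ctrl.get_obs()['joint_vel'],'max') else ctrl.get_obs()['joint_vel']); print(ctrl.hand_in())"
```

```text
0.048292120796976916
the job is handed in; nothing more can be done
None
```

The carton is back up on its bottom with its long side against the front of the blue rail, and the job is handed in at about 9 s. I tipped it with shut fingers on the middle of its upper rim. I then pushed it along with two spread fingertips on its near wall, turning it square to the rail on the way, until it stalled against the rail at about 9 N.

Last checks:
- **Fit against the rail:** the carton's yaw is 2.1° and the rail's is 1.8°, so they are parallel to about 0.3°. The far wall measures x ≈ 0.660–0.664 m against a rail face at about 0.664 m, which agrees within the accuracy of the images.
- **Position along the rail:** the carton spans y from −0.124 to −0.224 m, within the rail's −0.117 to −0.340 m.
- **Carton upright:** the rim depth measured 76 mm instead of 70 mm. I put this down to the outside of the near wall also being in view, which is what a standing carton would give.
- **Other things:** comparing pictures from before and after showed no change where the marker and pot stand. The jar lies at the edge of an area where the arm itself had moved in the picture, so it could not be checked that way, but it looked in place and the hand never came near it.
- **Robot:** the arm was clear of everything when I handed in, still settling at 0.05 rad/s.

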